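# Hook a display bracket into the slotted upright and press it locked

## Robot

A 7-joint arm with a two-finger parallel gripper is mounted at the origin on the work surface. World frame = base frame: x ahead of the robot, y to its left, z up, the work surface at z = 0. Lengths are in mm, angles in rad, forces in N, time in s.
With the tool pointing down it reaches from about 425 to 825 mm from the base axis. Payload 3.6 kg.
Tool frame: the origin (TCP) lies on the mounting face of the last link; the fingertips stand arm.tip_reach ahead of it and the grasp point (between the pads) lies 167 mm ahead of it (arm.tip_reach is the distance from the TCP to the fingertips, in mm); z points along the fingers, y is the line along which they close (so a half turn about z gives the same grasp; the last joint's range is limited). The gripper opens to 93 mm and grips with 3 to 60 N. Pads are 15 mm wide; open, the fingers measure 128 mm over their backs; the gripper's body (75 mm by 188 mm) begins 65 mm behind the grasp point.
Start: joints at [1.313, 0.615, -0.013, 1.423, 0.008, 1.103, -0.04], TCP at [148.702, -632.743, 404.74] pointing down, gripper open.
Joint ranges: [-3.12, 3.12], [-0.3, 2.06], [-1.34, 1.32], [0.26, 2.42], [-1.36, 4.5], [0.01, 1.98], [-2.84, 2.84]. Speed limits (rad/s): [2.79, 2.79, 3.14, 3.14, 3.14, 3.14, 3.14].

## Interface

Orientations are given as a rotation vector (axis times angle).
In Python, from station import arm, get_image, camera_info, order, look_for gives the robot as it stands.
- The arm moves only by the tool apply_moves, never from a script. Its argument "deltas" is a list of rows, each a list of 2 entries, a list of its own where there are three numbers: the shift along the tool's x, y, z in mm, then the turn, a rotation vector about the tool's x, y, z in degrees. A call has 1 to 5 rows; each row shifts and turns the commanded pose from where the row before left it, along the tool's axes as they then stand; what a row does not reach is not made up. A row lasts 1/8 s, in which the tool goes at most 62.5 mm and 10.7 degrees, less where a joint would pass 70% of its speed; a pose out of reach is approached as far as the arm can. A call with a gripper value outside its range is refused whole. "jaw" is the finger opening in mm, from 0 to 93, set as the call begins (left out, the last holds). The fingers move at their own pace and stop on an object; "force" is the grip in N (left out, the last holds). Time passes only in rows, so rows that do not move let the fingers close. It gives the time, the measured TCP pose, the force, the opening and the grip force at its end, in the units of the state.
- arm.read_state(): the state, without advancing time (a new reading comes with each control period).
- get_image(name): name is "side" or "top" or "wrist"; returns the picture (384x512x3 uint8, red, green, blue); there is no depth.
- camera_info(name): a dict with "mtx" (3x3 intrinsics, pixels), "extrinsics" (4x4, takes a point from world to camera coordinates). Camera axes: x right, y up, looking along -z (the intrinsics and any distortion apply to the point x, -y, -z); pixel columns grow to the right and rows downward; lengths in mm; the calibration is good to about 2 mm. The wrist camera is an equidistant fisheye: a pixel r from the principal point sees the ray r / f radians off the axis. A picture is of the moment at which its call begins: read the wrist's pose just before it. camera_info takes no time and is no camera call; for the wrist camera it gives the pose at the moment of the call.
- order.hand_in(): hands the job in; it is judged then, once.
Trained networks look in the newest picture that a camera, given by its name, has taken for a name from the list of things; names that differ only in an ending like _2 or _b are one class to them, and where a whole thing is asked for, a point or a joint stands for the part that bears it (a point fixed in the world has none). Each returns a list of dicts, best first, with "confidence" (0 to 1); they miss things now and then, are a little off and sometimes report something else, mostly with a low value. They report only what shows in the picture. A call takes as long as a camera call. They do not tell look-alikes from the thing itself.
- look_for(camera, name): "bbox" ([left, top, width, height] in pixels, round what is visible of it).
The state is a dict: "time_s": time; "joint_positions": joint angles; "joint_velocities": joint speeds; "effort": joint torques, N m; "eef_pos": TCP position; "eef_rot": TCP orientation; "wrist_force": force on the tool from outside, world axes, zero at the start; "ft_torque": the same for the moment, N m; "gripper_width": opening from 0.0 (shut) to 1.0 (fully open); "gripper_force": force on a finger pad.
Only numpy, scipy, OpenCV 4.12 (cv2) and the standard library are available. Lean on these libraries where they do the work, as an engineer would, in place of code of your own. Each camera call takes 0.05 s, during which the arm holds its last target. There are 200 camera calls.

## Task

Set up the stall's display stand: pick up the loose steel bracket, feel its hook into the top slot of the slotted upright until the bracket's back plate meets the strip, lower it so that it hangs there, then press down on the pad above its hook until it is fully home and locked, and leave it hanging there level. Do not force or ram the bracket against the upright, and leave the other goods on the stall where they are.

Things in the scene. Friction and masses are not known exactly. Their poses are not given: they have to be found in the camera images.
- upright: Fixed grey steel post, 50 mm wide, 200 mm tall, base plate 10 mm high reaching 45 mm in front. Its front is a bright steel strip 50 mm wide, 5 mm thick with three slots one above the other, hollow behind. Origin on the table at mid-width, in the plane of the strip's front face. x points into the post (the way the hook goes in), y across, z up.
- slot (a point): NOMINAL middle of the lower edge of the TOP slot, on the strip's front face, 150 mm above the table; axes as the upright's. Slots are 15 mm wide, 30 mm high, 60 mm apart. The strip is clamped by hand: the real slots sit up to 11 mm higher or lower than this point (not sideways), different each time; find the height by feel or sight.
- shoe (a joint): Brass locking shoe behind the top slot: a stiff friction slide (about 7 N to move, stays where left, no spring). Value in m: 0 = up, open. The hook's lip meets it once 5 mm below the slot's lower edge and must press it down: about 0.011 when the bracket is fully home, its tongue resting hard on the slot's lower edge.
- bracket_grip (a point): Centre of the bar of the loose bracket, half-way up (15 mm above its underside). Plain steel, 0.24 kg, standing on its flat underside. Bar 130 long (x), 16 wide (y), 30 high (z) mm: grip here. A stop lip at the -x end rises to 48 mm. At the +x end a back plate 24 wide, 60 high carries the hook. x points to the hook end, z up; hung up, its axes are parallel to the upright's.
- bracket_heel (a point): Middle of the lower edge of the back plate's rear face, 71 mm in +x from the bar's centre, level with the underside; same axes. This face meets the strip when hooked in. The hook enters while this point is 30 to 24 mm below the real slot edge (middle 27); lowered onto the unmoved shoe it is 35 mm below; fully home 46 mm below.
- hook_tip (a point): Middle of the bottom of the hook's lip, 30 mm above the underside; same axes. The hook is 10 mm wide and stands out 12.6 mm from the back plate's rear face: a tongue 6.6 mm long, 46 to 54 mm above the underside, then a lip 6 mm thick from 54 down to 30 mm (24 mm high in all). The lip hooks behind the 5 mm strip.
- press_pad (a point): On top of the flat press pad at the bracket's hook end, 60 mm above the underside, 15 mm in front of the back plate's rear face; same axes. The pad is 30 mm long (from the rear face forward) and 24 mm wide. Press it home here with closed fingers, 10 to 15 N is enough: pushed down by the bar, further from the hook, the bracket tilts and jams or slips in the grip.
- mug: White mug, 80 mm across, 90 mm high; a bystander, origin under its centre.
- candlestick: Brass candlestick, 84 mm across the foot, 155 mm high; bystander, origin under its centre.
- bowl: Small brass bowl, 110 mm across, 40 mm high; bystander, origin under its centre.
- iron: Old flat iron, about 180 x 75 mm, 102 mm high, bystander, origin under its centre.
- flask: Green glass bottle, 60 mm across, 170 mm high; bystander, origin under its centre.
- cigar_box: Open wooden box 150 x 110 x 50 mm; bystander, origin under its centre.
- brush: Small brush lying on the table; bystander, origin at its underside.
Mind the look-alikes: they are no part of the job. What is shaped like the upright but brown or orange is not meant. What is shaped like the part that bears bracket_grip but red is not meant.

How it is judged (in metres and radians):
On the way, in this order (a step that is already met when the one before it is completed fails the run):
1. the hook is pushed into the top slot, back plate at the strip, with the shoe still up (x of bracket_heel in the frame of upright between -0.006 and 0.004 m and y of bracket_heel in the frame of upright between -0.005 and 0.005 m and value of joint shoe below 0.004 m and z of bracket_heel in the frame of upright between 0.097 and 0.141 m), for 0.05 s.
2. the bracket is pressed down and the shoe is down (value of joint shoe above 0.0095 m), for 0.2 s.
At the end, for the whole second after the job is handed in: The bracket hangs released and still in the top slot: its back plate within 6 mm of the strip and within 5 mm of its middle, level within 0.12 rad and in line within 0.2 rad, pressed home so that the locking shoe is at least 9.5 mm down (x of bracket_heel in the frame of upright between -0.006 and 0.004 m and y of bracket_heel in the frame of upright between -0.005 and 0.005 m and z of bracket_heel in the frame of upright between 0.088 and 0.121 m and value of joint shoe above 0.0095 m and angle between bracket_heel's own z axis and vertical below 0.12 rad and angle between the x axis of bracket_heel and the x axis of upright, either way round below 0.2 rad and linear speed of bracket below 0.02 m/s and contact force between the fingers and bracket below 0.1 N); the robot touches nothing.
It fails at once if the bracket is forced against the upright with more than 50 N (contact force between bracket and upright above 50 N).
It fails at once if one of the other goods is moved more than 30 mm (distance of any of mug, candlestick, bowl, iron, flask, cigar_box, brush from where it was at the start of the episode above 0.03 m).
It also fails if it takes over 69 s, if anything falls off the work surface, if the arm or the gripper's body presses on something with over 40 N, if the wrist force passes 120 N, or if a joint passes its speed limit or range.

## Working session

There is one attempt and no reset: what is moved stays moved. The work goes in short steps, Python scripts to look and compute and a tool call to move; the robot and the scene stay as the last step left them, time stands still between calls to the robot, and variables do not carry over. Pictures are saved under pics/ and viewed, at most 10 in all, crops included, and the job is handed in when it is done.

Besides the shell and the picture viewer there is one more tool, called after "Emit:" as name([rows], argument=value, ...), one row to a line, values as JSON. apply_moves: Moves the arm, as the interface text tells. Its arguments: {"type":"object","properties":{"deltas":{"type":"array"},"jaw":{"type":"number"},"force":{"type":"number"}},"required":["deltas"]}

```bash
mkdir -p pics; cat > h.py <<'E'
import numpy as np, cv2
from scipy.spatial.transform import Rotation as R
from station import arm, get_image, camera_info, order, look_for
def save(n,f):
    im=get_image(n); cv2.imwrite('pics/'+f,im[:,:,::-1]); return im
E
python3 - <<'E'
from h import *
s=arm.read_state(); print(s, arm.tip_reach)
a=save('side','a.png'); b=save('top','b.png')
cv2.imwrite('pics/ab.png',cv2.resize(cv2.imread('pics/a.png'),(800,600)))
cv2.imwrite('pics/bb.png',cv2.resize(cv2.imread('pics/b.png'),(800,600)))
for c in('side','top'):
    print(c,camera_info(c))
    for n in('upright','bracket_grip'):
        print(n,[(np.round(d['bbox']),round(d['confidence'],2)) for d in look_for(c,n)])
E
```

```text
{'time_s': 0.0, 'joint_positions': array([ 1.31351625,  0.6158932 , -0.01262215,  1.42486444,  0.00809922,
        1.10338149, -0.04038228]), 'joint_velocities': array([ 2.84564285e-04, -1.58700907e-03,  5.08321318e-04,  7.77682969e-04,
       -8.46607376e-04,  2.62128617e-04,  8.86566996e-05]), 'effort': array([-8.45519708e-05, -4.58933687e+01,  2.08798195e-01, -1.65744030e+01,
       -6.11313782e-02,  2.04034225e-02,  2.31149997e-04]), 'eef_pos': array([ 148.62657973, -632.46244516,  403.60886835]), 'eef_rot': array([-3.11822529e+00, -3.61557263e-01,  4.98942633e-04]), 'wrist_force': array([ 0.12872714,  0.68814409, -0.29952799]), 'ft_torque': array([-0.03428525,  0.04110209,  0.00302052]), 'gripper_force': 0.0, 'gripper_width': 1.0006173944559607} 186.1
side {'mtx': array([[387.17926497,   0.        , 254.63746342],
       [  0.        , 387.17926497, 195.01403055],
       [  0.        ,   0.        ,   1.        ]]), 'extrinsics': array([[ 9.97769226e-01, -6.63497564e-02,  7.36765584e-03,
        -5.56642540e+02],
       [ 2.80174394e-02,  5.16369215e-01,  8.55907622e-01,
       
[... 589 characters left out ...]
49.60453977],
       [  0.        , 394.35790725, 192.32564452],
       [  0.        ,   0.        ,   1.        ]]), 'extrinsics': array([[ 2.04618804e-02, -9.99779453e-01, -4.72831243e-03,
        -9.36708039e+01],
       [ 9.76570064e-01,  1.89730753e-02,  2.14361685e-01,
        -5.76537580e+02],
       [-2.14224697e-01, -9.00377153e-03,  9.76742909e-01,
        -1.27937026e+03],
       [ 0.00000000e+00,  0.00000000e+00,  0.00000000e+00,
         1.00000000e+00]])}
upright [(array([371., 226.,  56.,  59.]), 0.87), (array([235., 180.,  49.,  45.]), 0.77), (array([156., 236.,  52.,  59.]), 0.7)]
bracket_grip [(array([196., 182.,  22.,  43.]), 0.69), (array([139., 206.,  35.,  17.]), 0.53)]
```

View pics/ab.png

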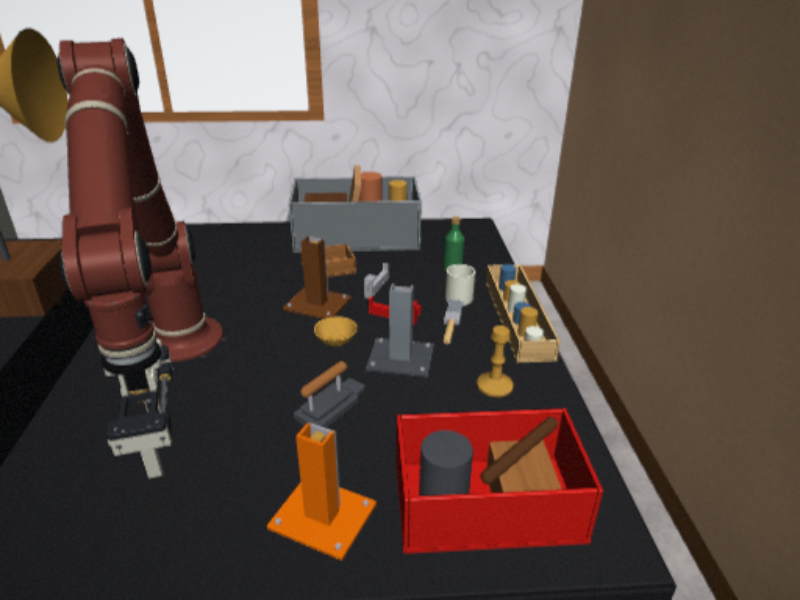

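View pics/bb.png

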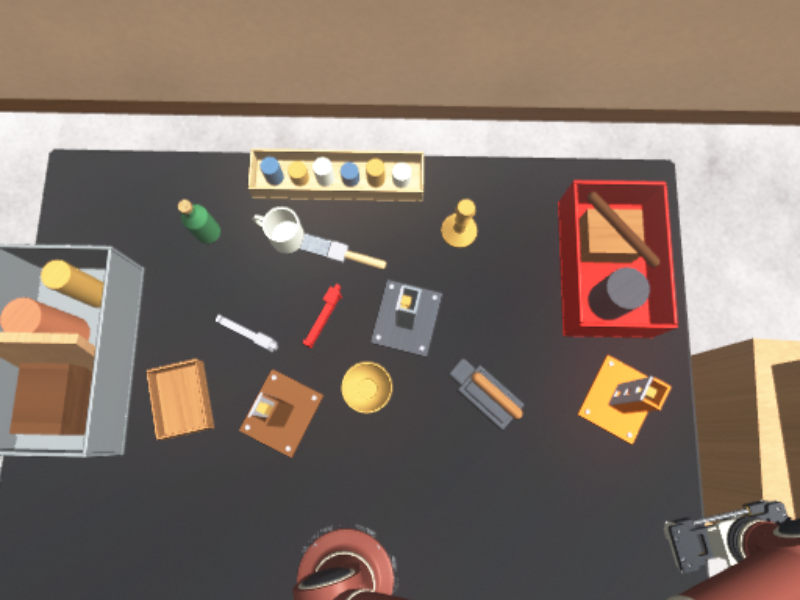

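The grey upright is at about (408,310) in the enlarged top view; the brown one at (280,410) and the orange at (625,400) are decoys. The grey bracket at (247,332) is the one meant, and the red one at (323,315) is the decoy. I'll confirm both in one crop.

```bash
cat >> h.py <<'E'
def ray(c,u,v,info=None):
    i=info or camera_info(c); K=i['mtx'];T=np.array(i['extrinsics']);Rm=T[:3,:3];o=-Rm.T@T[:3,3]
    a,b=(u-K[0,2])/K[0,0],(v-K[1,2])/K[1,1]
    if c=='wrist':
        r=np.hypot(a,b); d=np.array([np.sin(r)*a/max(r,1e-9),-np.sin(r)*b/max(r,1e-9),-np.cos(r)])
    else: d=np.array([a,-b,-1])
    return o,Rm.T@d
def onz(c,u,v,z,info=None):
    o,d=ray(c,u,v,info); return o+d*(z-o[2])/d[2]
def proj(c,P,info=None):
    i=info or camera_info(c); K=i['mtx'];T=np.array(i['extrinsics'])
    p=T[:3,:3]@np.asarray(P,float)+T[:3,3]; x,y,z=p[0],-p[1],-p[2]
    if c=='wrist':
        h=np.hypot(x,y); t=np.arctan2(h,z); x,y=x/h*t,y/h*t
    else: x,y=x/z,y/z
    return np.array([K[0,0]*x+K[0,2],K[1,1]*y+K[1,2]])
E
python3 - <<'E'
from h import *
a=cv2.imread('pics/a.png');b=cv2.imread('pics/b.png')
A=cv2.resize(a[165:245,215:295],(400,400),interpolation=2)
B=cv2.resize(b[170:240,130:290],(800,350),interpolation=2)
C=cv2.resize(a[160:210,225:275],(240,240),interpolation=2)
o=np.zeros((600,800,3),np.uint8); o[:350]=B; o[350:,:250]=cv2.resize(A,(250,250)); o[350:590,300:540]=C
cv2.imwrite('pics/c.png',o)
s=0.64
for p in [(388,281),(442,291),(428,355),(373,346)]: print('base',onz('top',p[0]*s,p[1]*s,10))
for p in [(217,319),(275,345)]: print('br',onz('top',p[0]*s,p[1]*s,40))
E
```

```text
base [635.20485183 -76.1609205   10.        ]
base [ 614.15937288 -199.27295687   10.        ]
base [ 467.54811988 -168.5521203    10.        ]
base [485.25896695 -45.89921331  10.        ]
br [534.08341543 298.25364575  40.        ]
br [478.94622811 166.90222537  40.        ]
```

View pics/c.png

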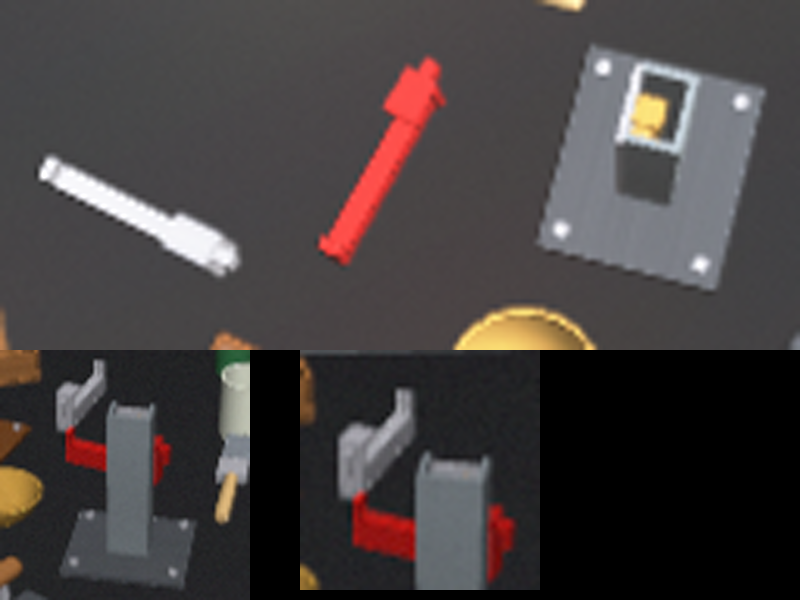

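```bash
cat >> h.py <<'E'
import json,os
def yawrot(yaw): # tool down, x axis at world yaw deg
    c,s=np.cos(np.radians(yaw)),np.sin(np.radians(yaw)); x=np.array([c,s,0]);z=np.array([0,0,-1.]);return np.c_[x,np.cross(z,x),z]
def cmd():
    if os.path.exists('cmd.json'):
        d=json.load(open('cmd.json')); return np.array(d['p']),d['yaw']
    return np.array([148.702,-632.743,404.74]),13.23
def plan(wps,step=60,ang=10,dec=0):
    """wps: [(x,y,z,yaw)], prints rounded tool-frame rows, stores resulting commanded pose"""
    p,y=cmd(); rows=[]
    for w in wps:
        g=np.array(w[:3],float); n=int(max(1,np.ceil(np.linalg.norm(g-p)/step),np.ceil(abs(w[3]-y)/ang))); p0,y0=p,y
        for k in range(1,n+1):
            t=p0+(g-p0)*k/n; ty=y0+(w[3]-y0)*k/n
            d=np.round(yawrot(y).T@(t-p),dec)+0.; r=round(-(ty-y),1 if w[3]!=y0 else 0)+0.
            p=p+yawrot(y)@d; y=y-r; rows.append([d.tolist(),[0,0,r]])
    for i in range(0,len(rows),5): print(json.dumps(rows[i:i+5]))
    print('cmd',p,y); json.dump({'p':p.tolist(),'yaw':y},open('cmd.json','w'))
E
python3 - <<'E'
from h import *
print(R.from_rotvec(arm.read_state()['eef_rot']).as_matrix().round(3).tolist())
plan([(450,-400,450,25),(560,-150,450,45),(560,60,450,55),(510,241,420,67)])
E
```

```text
[[0.973, 0.229, -0.0], [0.229, -0.973, 0.001], [0.0, -0.001, -1.0]]
[[[50.0, -23.0, -6.0], [0, 0, -1.7]], [[50.0, -21.0, -7.0], [0, 0, -1.7]], [[50.0, -19.0, -6.0], [0, 0, -1.6]], [[52.0, -18.0, -7.0], [0, 0, -1.7]], [[51.0, -17.0, -6.0], [0, 0, -1.7]]]
[[[53.0, -15.0, -7.0], [0, 0, -1.7]], [[52.0, -13.0, -6.0], [0, 0, -1.7]], [[41.0, -36.0, 0.0], [0, 0, -4.0]], [[44.0, -33.0, 0.0], [0, 0, -4.0]], [[46.0, -30.0, 0.0], [0, 0, -4.0]]]
[[[47.0, -27.0, 0.0], [0, 0, -4.0]], [[50.0, -23.0, 0.0], [0, 0, -4.0]], [[37.0, -37.0, 0.0], [0, 0, -2.5]], [[39.0, -36.0, 0.0], [0, 0, -2.5]], [[40.0, -33.0, 0.0], [0, 0, -2.5]]]
[[[42.0, -32.0, 0.0], [0, 0, -2.5]], [[30.0, -36.0, 7.0], [0, 0, -3.0]], [[32.0, -35.0, 8.0], [0, 0, -3.0]], [[33.0, -33.0, 7.0], [0, 0, -3.0]], [[35.0, -31.0, 8.0], [0, 0, -3.0]]]
cmd [510.02728339 240.79402129 419.74      ] 67.03
```

Emit:
apply_moves([
  [[50,-23,-6],[0,0,-1.7]],
  [[50,-21,-7],[0,0,-1.7]],
  [[50,-19,-6],[0,0,-1.6]],
  [[52,-18,-7],[0,0,-1.7]],
  [[51,-17,-6],[0,0,-1.7]],
])

```text
time_s: 0.92
eef_pos: [364.8, -465.2, 437.2]
eef_rot: [3.085, 0.591, 0.001]
wrist_force: [-0.6, -0.2, 0.6]
gripper_width: 0.998
gripper_force: 0.0
```

Emit:
apply_moves([
  [[53,-15,-7],[0,0,-1.7]],
  [[52,-13,-6],[0,0,-1.7]],
  [[41,-36,0],[0,0,-4]],
  [[44,-33,0],[0,0,-4]],
  [[46,-30,0],[0,0,-4]],
])

```text
time_s: 1.55
eef_pos: [516.9, -248.5, 449.9]
eef_rot: [2.978, 1.001, 0.0]
wrist_force: [0.9, -0.2, -0.6]
gripper_width: 1.001
gripper_force: 0.0
```

Emit:
apply_moves([
  [[47,-27,0],[0,0,-4]],
  [[50,-23,0],[0,0,-4]],
  [[37,-37,0],[0,0,-2.5]],
  [[39,-36,0],[0,0,-2.5]],
  [[40,-33,0],[0,0,-2.5]],
])

```text
time_s: 2.17
eef_pos: [560.2, 8.9, 449.9]
eef_rot: [2.816, 1.392, 0.0]
wrist_force: [0.1, 0.2, 0.8]
gripper_width: 1.001
gripper_force: 0.0
```

Emit:
apply_moves([
  [[42,-32,0],[0,0,-2.5]],
  [[30,-36,7],[0,0,-3]],
  [[32,-35,8],[0,0,-3]],
  [[33,-33,7],[0,0,-3]],
  [[35,-31,8],[0,0,-3]],
])

```text
time_s: 2.8
eef_pos: [509.6, 242.0, 419.8]
eef_rot: [2.618, 1.736, 0.001]
wrist_force: [-0.9, 0.1, 0.5]
gripper_width: 1.003
gripper_force: 0.0
```

```bash
python3 - <<'E'
from h import *
i=camera_info('wrist'); w=save('wrist','w.png'); s=arm.read_state()
print(s['time_s'],s['eef_pos'],R.from_rotvec(s['eef_rot']).as_matrix().round(3).tolist(),i)
for P in [(510,241,30),(535,301,48),(478,164,54)]: print(proj('wrist',P,i))
cv2.imwrite('pics/w2.png',cv2.resize(w[:,:,::-1],(800,600),interpolation=2))
print(look_for('wrist','bracket_grip'))
E
```

```text
2.85 [505.99566515 249.38955301 418.96387234] [[0.377, 0.926, -0.004], [0.926, -0.377, 0.007], [0.005, -0.006, -1.0]] {'mtx': array([[297.31863964,   0.        , 261.1325793 ],
       [  0.        , 297.31863964, 193.47915077],
       [  0.        ,   0.        ,   1.        ]]), 'extrinsics': array([[ 9.21329992e-01, -3.88780021e-01,  1.06823312e-03,
        -3.77116491e+02],
       [ 3.74542021e-01,  8.86845299e-01, -2.70598762e-01,
        -3.70845735e+02],
       [ 1.04256035e-01,  2.49710853e-01,  9.62691627e-01,
        -5.18142230e+02],
       [ 0.00000000e+00,  0.00000000e+00,  0.00000000e+00,
         1.00000000e+00]])}
[260.42017309 173.11898455]
[260.12659643 122.09066924]
[260.80044163 241.36452544]
[{'bbox': [248.1, 121.2, 26.6, 119.6], 'confidence': 0.94}, {'bbox': [279.9, 254.9, 67.8, 22.6], 'confidence': 0.59}, {'bbox': [374.2, 2.9, 94.8, 56.2], 'confidence': 0.2}]
```

View pics/w2.png

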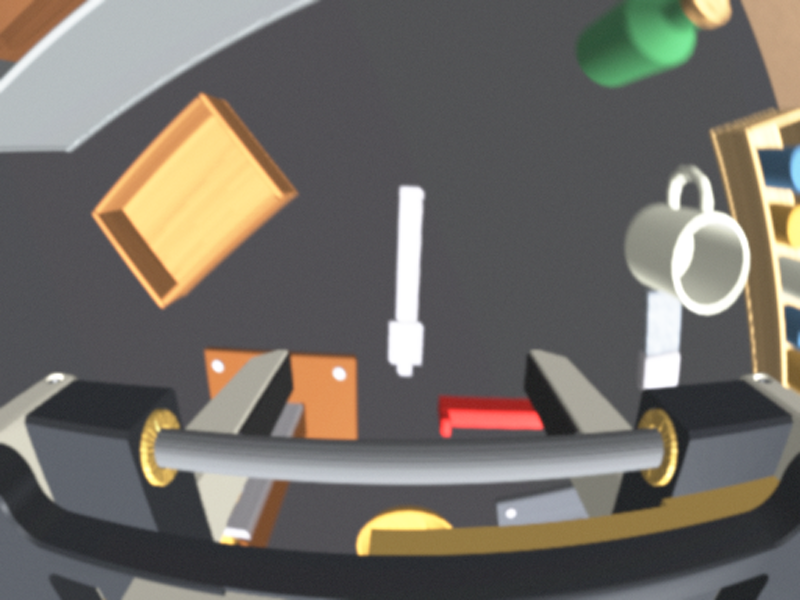

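```bash
python3 - <<'E'
from h import *
i=camera_info('wrist'); w=save('wrist','w3.png'); s=arm.read_state(); print(s['eef_pos'])
g=cv2.cvtColor(w,cv2.COLOR_RGB2GRAY); m=np.zeros_like(g); m[105:250,235:285]=g[105:250,235:285]>150
n,l,st,c=cv2.connectedComponentsWithStats(m); k=1+np.argmax(st[1:,4]); print(st[k])
ys,xs=np.where(l==k)
def row(y): q=xs[ys==y]; return q.min(),q.max(),(q.min()+q.max())/2
for y in range(ys.min(),ys.max()+1,6): print(y,row(y),end=' ')
y0,y1=ys.min(),ys.max()
A=onz('wrist',row(y0+2)[2],y0-.5,48,i);B=onz('wrist',row(y1-1)[2],y1+.5,54,i)
print(A,B)
# bar axis: from rows in the bar at z=30
P=np.array([onz('wrist',row(y)[2],y,30,i) for y in range(y0+20,y1-45,4)]); d=np.polyfit(P[:,1],P[:,0],1); print('bar dir yaw',np.degrees(np.arctan2(1,d[0])), P[0],P[-1])
D=(B-A)[:2];L=np.linalg.norm(D);D/=L;print(L,np.degrees(np.arctan2(D[1],D[0])),A[:2]+65*D,B[:2]-83.6*D)
E
```

```text
[508.51922703 243.8146046  419.51190396]
[ 254  125   25  121 1931]
125 (np.int64(264), np.int64(275), np.float64(269.5)) 131 (np.int64(263), np.int64(278), np.float64(270.5)) 137 (np.int64(263), np.int64(277), np.float64(270.0)) 143 (np.int64(262), np.int64(276), np.float64(269.0)) 149 (np.int64(262), np.int64(276), np.float64(269.0)) 155 (np.int64(262), np.int64(275), np.float64(268.5)) 161 (np.int64(261), np.int64(275), np.float64(268.0)) 167 (np.int64(261), np.int64(275), np.float64(268.0)) 173 (np.int64(261), np.int64(274), np.float64(267.5)) 179 (np.int64(260), np.int64(274), np.float64(267.0)) 185 (np.int64(260), np.int64(274), np.float64(267.0)) 191 (np.int64(260), np.int64(273), np.float64(266.5)) 197 (np.int64(260), np.int64(273), np.float64(266.5)) 203 (np.int64(259), np.int64(272), np.float64(265.5)) 209 (np.int64(259), np.int64(272), np.float64(265.5)) 215 (np.int64(255), np.int64(276), np.float64(265.5)) 221 (np.int64(255), np.int64(276), np.float64(265.5)) 227 (np.int64(254), np.int64(275), np.float64(264.5)) 233 (np.int64(254), np.int64(275), np.float64(264.5)) 239 (np.int64(259), np.int64(269), np.float64(264.0)) 245 (np.int64(261), np.int64(267), np.float64(264.0)) [540.00459029 300.76136496  48.        ] [476.48560904 163.45787298  54.        ]
bar dir yaw 64.90567486806391 [529.4086205  276.69989118  30.        ] [501.28466321 215.58879917  30.        ]
151.28420237973776 -114.82608120439322 [512.71334827 241.7682458 ] [511.58634493 239.33210009]
```

```bash
python3 - <<'E'
from h import *
plan([(512,240.5,240,65),(512,240.5,190,65)],step=50)
E
```

```text
[[[0.0, 0.0, 45.0], [0, 0, 0.5]], [[0.0, 1.0, 45.0], [0, 0, 0.5]], [[0.0, 0.0, 45.0], [0, 0, 0.5]], [[1.0, 1.0, 45.0], [0, 0, 0.5]], [[0.0, 0.0, 50.0], [0, 0, 0.0]]]
cmd [512.26894714 240.89171399 189.74      ] 65.03
```

Emit:
apply_moves([
  [[0,0,45],[0,0,0.5]],
  [[0,1,45],[0,0,0.5]],
  [[0,0,45],[0,0,0.5]],
  [[1,1,45],[0,0,0.5]],
  [[0,0,50],[0,0,0]],
])

```text
time_s: 3.58
eef_pos: [513.7, 239.3, 189.0]
eef_rot: [2.65, 1.684, 0.003]
wrist_force: [0.8, -0.3, 0.5]
gripper_width: 1.003
gripper_force: 0.0
```

Emit:
apply_moves([
  [[0,0,0],[0,0,0]],
  [[0,0,0],[0,0,0]],
])

```text
time_s: 3.82
eef_pos: [513.0, 239.7, 189.8]
eef_rot: [2.65, 1.685, -0.001]
wrist_force: [1.1, -1.2, -0.6]
gripper_width: 1.001
gripper_force: 0.0
```

Emit:
apply_moves([
  [[0,0,0],[0,0,0]],
  [[0,0,0],[0,0,0]],
  [[0,0,0],[0,0,0]],
  [[0,0,0],[0,0,0]],
  [[0,0,0],[0,0,0]],
], jaw=0, force=35)

```text
time_s: 4.45
eef_pos: [512.3, 240.9, 189.9]
eef_rot: [-2.649, -1.689, -0.0]
wrist_force: [-0.6, 0.4, 0.7]
gripper_width: 0.511
gripper_force: 0.0
```

Emit:
apply_moves([
  [[0,0,0],[0,0,0]],
  [[0,0,0],[0,0,0]],
  [[0,0,0],[0,0,0]],
])

```text
time_s: 4.82
eef_pos: [512.3, 240.9, 189.8]
eef_rot: [-2.649, -1.688, 0.0]
wrist_force: [-0.4, 0.5, -0.2]
gripper_width: 0.187
gripper_force: 0.3
```

```bash
python3 - <<'E'
from h import *
s=arm.read_state(); i=camera_info('wrist'); T=np.array(i['extrinsics'])
Tt=np.eye(4);Tt[:3,:3]=R.from_rotvec(s['eef_rot']).as_matrix();Tt[:3,3]=s['eef_pos']
C=T@Tt  # tool->camera
np.save('C.npy',C); print('cam in tool',(-C[:3,:3].T@C[:3,3]).round(1))
u=np.array([-.2,-.98,0]); v=np.array([.98,-.2,0]); O=np.array([553,-105,0])
for d,z,t in [(300,380,40),(280,400,40),(250,420,40),(300,400,30),(250,400,30)]:
    W=np.eye(4); W[:3,:3]=yawrot(78.5)@R.from_euler('y',-t,degrees=True).as_matrix(); W[:3,3]=O-d*u+[0,0,z]
    ii=dict(mtx=i['mtx'],extrinsics=C@np.linalg.inv(W))
    print(d,z,t,W[:3,3].round(),[proj('wrist',O+v*a+[0,0,h],ii).round().tolist() for a,h in [(25,200),(-25,200),(25,150),(-25,150),(0,20)]])
E
```

```text
cam in tool [76.2  1.2 20.9]
300 380 40 [613. 189. 380.] [[280.0, 276.0], [239.0, 276.0], [279.0, 239.0], [240.0, 239.0], [260.0, 161.0]]
280 400 40 [609. 169. 400.] [[281.0, 254.0], [239.0, 254.0], [280.0, 217.0], [240.0, 217.0], [260.0, 142.0]]
250 420 40 [603. 140. 420.] [[282.0, 227.0], [237.0, 227.0], [281.0, 191.0], [239.0, 191.0], [260.0, 119.0]]
300 400 30 [613. 189. 400.] [[280.0, 309.0], [240.0, 309.0], [278.0, 275.0], [241.0, 275.0], [260.0, 204.0]]
250 400 30 [603. 140. 400.] [[282.0, 292.0], [237.0, 292.0], [281.0, 255.0], [239.0, 255.0], [260.0, 181.0]]
```

Emit:
apply_moves([
  [[0,0,0],[0,0,0]],
  [[0,0,0],[0,0,0]],
])

```text
time_s: 5.08
eef_pos: [512.2, 241.0, 189.8]
eef_rot: [-2.649, -1.689, 0.0]
wrist_force: [-0.3, -0.2, -1.1]
gripper_width: 0.169
gripper_force: 35.0
```

```bash
python3 - <<'E'
from h import *
plan([(512,240.5,300,65),(505,160,420,78.5)],step=55)
E
```

```text
[[[0.0, 0.0, -37.0], [0, 0, 0.0]], [[0.0, 0.0, -37.0], [0, 0, 0.0]], [[0.0, 0.0, -36.0], [0, 0, 0.0]], [[-25.0, 9.0, -40.0], [0, 0, -4.5]], [[-27.0, 7.0, -40.0], [0, 0, -4.5]]]
[[[-26.0, 5.0, -40.0], [0, 0, -4.5]]]
cmd [504.64329335 160.31385948 419.74      ] 78.53
```

Emit:
apply_moves([
  [[0,0,-37],[0,0,0]],
  [[0,0,-37],[0,0,0]],
  [[0,0,-36],[0,0,0]],
  [[-25,9,-40],[0,0,-4.5]],
  [[-27,7,-40],[0,0,-4.5]],
])

```text
time_s: 5.7
eef_pos: [506.7, 186.0, 380.4]
eef_rot: [-2.505, -1.896, 0.002]
wrist_force: [1.0, 0.8, -3.0]
gripper_width: 0.167
gripper_force: 35.0
```

Emit:
apply_moves([
  [[-26,5,-40],[0,0,-4.5]],
  [[0,0,0],[0,-10,0]],
  [[0,0,0],[0,-10,0]],
  [[0,0,0],[0,-10,0]],
  [[0,0,0],[0,-10,0]],
])

```text
time_s: 6.32
eef_pos: [504.5, 160.4, 419.5]
eef_rot: [2.013, 1.646, -0.738]
wrist_force: [0.2, 0.2, -2.4]
gripper_width: 0.17
gripper_force: 35.0
```

Emit:
apply_moves([
  [[0,0,0],[0,0,0]],
  [[0,0,0],[0,0,0]],
  [[0,0,0],[0,0,0]],
])

```text
time_s: 6.7
eef_pos: [504.8, 159.7, 420.1]
eef_rot: [2.018, 1.648, -0.732]
wrist_force: [-0.0, -0.4, -1.9]
gripper_width: 0.167
gripper_force: 35.0
```

```bash
python3 - <<'E'
from h import *
s=arm.read_state();i=camera_info('wrist'); w=save('wrist','v.png'); print(s['eef_pos'],s['time_s']);np.save('Ev.npy',i['extrinsics'])
u=np.array([-.2,-.98,0]); v=np.array([.98,-.2,0]); O=np.array([553,-105,0])
pr=lambda a,h: proj('wrist',O+v*a+[0,0,h],i)
q=[pr(a,h) for a,h in [(25,200),(-25,200),(25,150),(-25,150),(0,20)]]; print(np.round(q))
o=np.zeros((600,800,3),np.uint8); o[:300,:400]=cv2.resize(w[:,:,::-1],(400,300))
c=np.mean(q,0).astype(int); x0=max(0,min(c[0]-50,412)); y0=max(0,min(c[1]-75,234)); print(x0,y0)
o[:,400:]=cv2.resize(w[y0:y0+150,x0:x0+100,::-1],(400,600),interpolation=2); cv2.imwrite('pics/v2.png',o)
E
```

```text
[504.76442891 159.7171547  420.06912827] 6.7
[[367. 226.]
 [326. 227.]
 [359. 191.]
 [321. 191.]
 [326. 121.]]
289 116
```

View pics/v2.png

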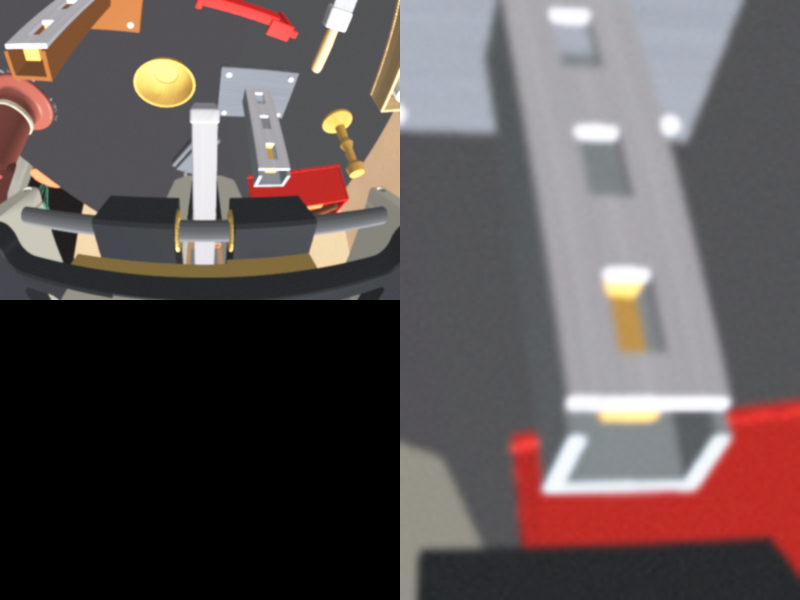

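The tilted wrist view shows the grey upright with its three slots. The top slot's sill is at about px (345,183), the others at (338,147) and (331,118). The shoe shows as brass behind the top slot, and the strip's top edge is at row 215. Next I fit the pose.

```bash
cat > fit.py <<'E'
from h import *
from scipy.optimize import least_squares
E=np.load('Ev.npy'); i=dict(mtx=camera_info('wrist')['mtx'],extrinsics=E); it=camera_info('top')
f=lambda x,y:((x-400)/4+289-.4,y/4+116-.4)
obs=[(-7.5,0,f(603,267)),(7.5,0,f(650,267)),(-7.5,-60,f(575,124)),(7.5,-60,f(620,124)),(-7.5,-120,f(548,8)),(7.5,-120,f(592,8))]
strip=[(f(567,397),f(730,397))]
top=[((388,281),(442,291),(428,355),(373,346))]
def res(p,full=False):
    x,y,yaw,h,W,D=p; u=np.array([np.cos(yaw),np.sin(yaw),0]); v=np.array([-u[1],u[0],0]); O=np.array([x,y,0])
    # image left/right: v*a ; +y_upright
    r=[]
    for a,dz,q in obs: r+=list(1.5*(proj('wrist',O+SG*a*v+[0,0,h+dz],i)-q))
    for s,q in zip((-25,25),strip[0]): r.append((proj('wrist',O+SG*s*v+[0,0,h+50],i)-q)[0]*1)
    fl=-45*u+[0,0,10]
    for (s,k),q in zip(((1,0),(1,1),(-1,1),(-1,0)),TOPC):
        P=O+s*SG2*W*v+(-45+k*D)*u+[0,0,10]; r+=list((proj('top',P,it)-np.array(q)*.64))
    return r
TOPC=top[0]
for SG in(1,-1):
  for SG2 in(1,-1):
    s=least_squares(res,[553,-105,np.radians(-101.5),150,75,125])
    print(SG,SG2,s.cost,s.x.round(2),np.degrees(s.x[2]).round(2)); 
    if s.cost<60: print(np.round(s.fun,1))
E
python3 fit.py
```

```text
1 1 11.705084332454808 [ 560.27 -100.55   -1.76  140.19   75.93  130.53] -100.97
[ 0.  -0.5 -0.5 -0.5 -0.   0.2 -1.2  0.5  0.5  0.4 -1.5  0.8  0.6  0.5
 -1.4 -2.3 -0.1 -1.2  0.4 -0.5 -1.1 -2.6]
1 -1 11.705084332469145 [ 560.27 -100.55   -1.76  140.19  -75.93  130.53] -100.97
[ 0.  -0.5 -0.5 -0.5 -0.   0.2 -1.2  0.5  0.5  0.4 -1.5  0.8  0.6  0.5
 -1.4 -2.3 -0.1 -1.2  0.4 -0.5 -1.1 -2.6]
-1 1 2237.035455533285 [ 564.22 -123.35   -2.25  120.26   67.16  107.71] -128.72
-1 -1 2237.035454785312 [ 564.22 -123.35   -2.25  120.26  -67.16  107.71] -128.72
```

```bash
python3 - <<'E'
import re
s=open('fit.py').read()
s=s.split('TOPC=top[0]')[0]+'''SG=SG2=1
TOPC=[(q[0]/5/.64+130/.64,q[1]/5/.64+170/.64) for q in ((590,45),(763,90),(716,290),(540,243))]
base=[(284,87),(381,92)]
def show(g,n):
    s=least_squares(g,[553,-105,np.radians(-101.5),145,75,125]); print(n,s.cost,s.x.round(2),np.degrees(s.x[2]).round(2),np.round(s.fun,1))
show(lambda p:res(p),'all')
show(lambda p:res(p)[:14],'wrist')
show(lambda p:res(p)[14:],'top')
'''
open('fit2.py','w').write(s)
E
python3 fit2.py
python3 - <<'E'
from h import *
im=cv2.imread('pics/v.png')[70:240,240:410]; cv2.imwrite('pics/vc.png',cv2.resize(im,(600,600),interpolation=2))
E
```

```text
all 6.909703115157311 [560.14 -99.17  -1.8  141.36  73.45 131.33] -103.23 [ 0.2 -0.6 -0.4 -0.1  0.  -0.1 -1.1  0.7  0.6 -0.1 -1.5  0.8  0.8  0.5
 -0.8 -1.   0.5 -1.1  0.1 -1.2 -1.3 -1.1]
wrist 2.4000593649316957 [560.04 -97.62  -1.74 142.64  75.   125.  ] -99.86 [ 0.2 -0.1 -0.  -0.3  0.   0.1 -0.9  0.2  0.5 -0.1 -1.3  0.2  0.6  1.2]
top 0.18766915195951464 [ 555.66 -102.69   -1.8  -454.27   73.29  126.85] -103.16 [ 0.2  0.3  0.2 -0.2 -0.1 -0.3 -0.3  0.2]
```

View pics/vc.png

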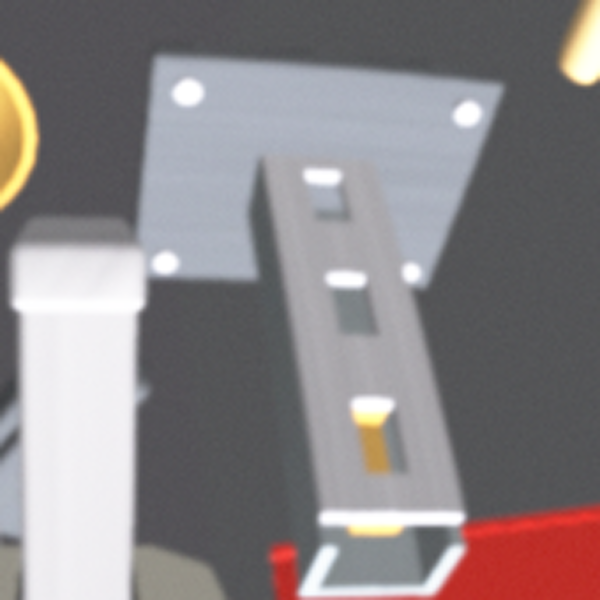

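```bash
python3 - <<'E'
s=open('fit2.py').read().split("show(lambda p:res(p),'all')")[0]
s+='''
g=lambda x,y:np.array((240+x/3.529-.4,70+y/3.529-.4))
bo=[((1,0),(-1,0),g(155,55)),((1,0),(1,0),g(505,85)),((1,0),(1,1),g(428,288)),((1,0),(-1,1),g(137,277))]
sl=[(-7.5,0,g(350,399)),(7.5,0,g(393,399)),(-7.5,-60,g(326,272)),(7.5,-60,g(367,272)),(-7.5,-120,g(303,170)),(7.5,-120,g(342,170))]
obs[:]=[((a),dz,(np.array(q)+q2)/2) for (a,dz,q),(_,_,q2) in zip(obs,sl)]
def rw(p):
    x,y,yaw,h,W,D=p[:6]; u=np.array([np.cos(yaw),np.sin(yaw),0]); v=np.array([-u[1],u[0],0]); O=np.array([x,y,0])
    r=res(p)[:14]
    for _,(s_,k),q in bo: r+=list(proj('wrist',O+s_*W*v+(-45+k*D)*u+[0,0,10],i)-q)
    for s_,q in ((-25,g(262,158)),(25,g(372,162))): r+=list(proj('wrist',O+s_*v+[0,0,10],i)-q)
    return r
def both(p): # common shift of top cam calibration left free (dx,dy)
    q=p[:6].copy(); q[0]+=p[6]; q[1]+=p[7]
    return rw(p[:6])+list(res(q)[14:])+[p[6]/2,p[7]/2]
show(rw,'wrist+base')
s=least_squares(both,[553,-105,np.radians(-101.5),145,75,125,0,0]); print('both',s.cost,s.x.round(2),np.degrees(s.x[2]),s.fun.round(1))
x,y,yaw,h=s.x[:4]; u=np.array([np.cos(yaw),np.sin(yaw),0]); v=np.array([-u[1],u[0],0])
for z in (195,200,205,h+30): print(z,[proj('wrist',np.array([x,y,z])+a*v,i).round(1) for a in(-25,25)])
print('obs striptop',strip,'slot top row',f(0,352))
'''
open('fit3.py','w').write(s)
E
python3 fit3.py
```

```text
wrist+base 7.871053293644513 [560.25 -99.86  -1.79 140.9   73.99 126.8 ] -102.82 [ 0.6 -0.7 -0.3 -0.4  0.4  0.  -1.1  0.7  0.7 -0.  -1.4  0.8  0.8  0.5
  0.2  1.6 -0.2  0.6  0.  -0.1 -0.4  0.1 -0.1 -1.9  0.2 -1.2]
both 10.1476917732696 [560.21 -99.94  -1.8  140.84  73.91 127.3   -2.53  -1.42] -102.90170985178757 [ 0.6 -0.7 -0.3 -0.4  0.3  0.  -1.2  0.7  0.7  0.  -1.4  0.9  0.8  0.4
  0.3  1.6 -0.2  0.7 -0.2  0.1 -0.5  0.3 -0.1 -1.9  0.2 -1.2 -0.3 -0.4
 -0.1 -1.  -0.3 -0.7 -0.6 -0.2 -1.3 -0.7]
195 [array([331.6, 220.3]), array([372.2, 220. ])]
200 [array([332.1, 224.1]), array([373. , 223.7])]
205 [array([332.7, 228.1]), array([373.8, 227.5])]
170.83739013344683 [array([329. , 202.3]), array([368.4, 202.6])]
obs striptop [((330.35, 214.85), (371.1, 214.85))] slot top row (188.6, 203.6)
```

```bash
python3 - <<'E'
from h import *
C=np.load('C.npy'); K=camera_info('wrist')['mtx']; ii=dict(mtx=K,extrinsics=C)
w=cv2.imread('pics/v.png',0)
for X,Z in [(65,142),(60,142),(50,160),(40,160),(30,160)]: 
    q=proj('wrist',(X,0,Z),ii); l=proj('wrist',(X,-8,Z),ii); r=proj('wrist',(X,8,Z),ii)
    row=w[int(round(q[1]))]; b=np.where(row[225:300]>150)[0]+225
    print(X,q.round(1),l.round(1),r.round(1),'obs',b.min(),b.max(),(b.min()+b.max())/2)
# preinsert target
yaw=np.radians(-102.9);u=np.array([np.cos(yaw),np.sin(yaw),0]);O=np.array([560.2,-99.9,0])
print('pre',O-u*(71+40))
E
```

```text
65 [258.  139.3] [238.4 139.4] [277.7 139.3] obs 245 299 272.0
60 [258.1 151.4] [238.6 151.5] [277.6 151.4] obs 243 281 262.0
50 [258.5 167.2] [241.7 167.2] [275.3 167.2] obs 246 278 262.0
40 [258.5 187.6] [242.  187.6] [275.  187.6] obs 242 277 259.5
30 [258.5 207.2] [242.3 207.2] [274.8 207.2] obs 225 277 251.0
pre [584.98076288   8.29849256   0.        ]
```

```bash
cat >> fit3.py <<'E'
C=np.load('C.npy'); Rc=C[:3,:3]; pos=-Rc.T@C[:3,3]; print('axes in tool',Rc.round(4).tolist(),pos)
# idealised camera: x axis = tool y, tilt kept, y=0
t=np.arctan2(Rc[2,0],-Rc[2,2]); print(np.degrees(t))
zc=np.array([np.sin(t),0,-np.cos(t)]); xc=np.array([0,1.,0]); yc=np.cross(zc,xc); R2=np.stack([xc,yc,zc]); pos2=np.array([pos[0],0,pos[2]])
C2=np.eye(4);C2[:3,:3]=R2;C2[:3,3]=-R2@pos2
Ti=np.linalg.inv(C)@E   # world->tool by reported extr
i=dict(mtx=i['mtx'],extrinsics=C2@Ti)
show(rw,'ideal wrist+base'); 
s=least_squares(both,[553,-105,np.radians(-101.5),145,75,125,0,0]); print('both',s.cost,s.x.round(2),np.degrees(s.x[2]))
np.save('C2.npy',C2)
E
python3 fit3.py | tail -6
```

```text
obs striptop [((330.35, 214.85), (371.1, 214.85))] slot top row (188.6, 203.6)
axes in tool [[0.0003, 1.0, -0.0005], [0.9626, -0.0002, 0.2708], [0.2708, -0.0006, -0.9626]] [76.16057815  1.18755782 20.89631678]
15.713836488436769
ideal wrist+base 7.819341942079941 [558.84 -99.61  -1.8  140.9   73.99 126.8 ] -102.85 [ 0.6 -0.7 -0.3 -0.4  0.4  0.  -1.1  0.7  0.7 -0.  -1.4  0.8  0.8  0.5
  0.2  1.6 -0.2  0.6  0.  -0.1 -0.4  0.1 -0.1 -1.9  0.3 -1.2]
both 9.421026311443542 [558.83 -99.74  -1.8  140.8   73.91 127.27  -1.76  -1.54] -102.9158658963914
```

```bash
python3 - <<'E'
from h import *
plan([(583.3,8.5,380,77.1),(583.3,8.5,303.5,77.1)],step=50,dec=0)
E
```

```text
[[[-33.0, 27.0, 10.0], [0, 0, 0.4]], [[-33.0, 27.0, 10.0], [0, 0, 0.3]], [[-33.0, 27.0, 10.0], [0, 0, 0.4]], [[-33.0, 28.0, 10.0], [0, 0, 0.3]], [[0.0, 0.0, 38.0], [0, 0, 0.0]]]
[[[0.0, 0.0, 38.0], [0, 0, 0.0]]]
cmd [583.76007521   8.5027472  303.74      ] 77.13
```

Emit:
apply_moves([
  [[0,0,0],[0,10,0]],
  [[0,0,0],[0,10,0]],
  [[0,0,0],[0,10,0]],
  [[0,0,0],[0,10,0]],
])

```text
time_s: 7.25
eef_pos: [504.5, 159.7, 420.3]
eef_rot: [-2.432, -1.986, -0.007]
wrist_force: [-0.2, -0.4, -3.7]
gripper_width: 0.171
gripper_force: 35.0
```

Emit:
apply_moves([
  [[-33,27,10],[0,0,0.4]],
  [[-33,27,10],[0,0,0.3]],
  [[-33,27,10],[0,0,0.4]],
  [[-33,28,10],[0,0,0.3]],
  [[0,0,38],[0,0,0]],
])

```text
time_s: 7.88
eef_pos: [585.9, 2.5, 342.9]
eef_rot: [2.46, 1.942, 0.005]
wrist_force: [-0.3, 1.0, -2.1]
gripper_width: 0.169
gripper_force: 35.0
```

Emit:
apply_moves([
  [[0,0,38],[0,0,0]],
  [[0,0,0],[0,0,0]],
  [[0,0,0],[0,0,0]],
  [[0,0,0],[0,0,0]],
])

```text
time_s: 8.38
eef_pos: [584.5, 8.7, 305.8]
eef_rot: [2.455, 1.957, 0.005]
wrist_force: [1.1, 0.6, -1.5]
gripper_width: 0.172
gripper_force: 35.0
```

```bash
python3 - <<'E'
from h import *
print(arm.read_state()['eef_pos'],arm.read_state()['wrist_force'])
t=save('top','t2.png'); w=save('wrist','w4.png'); s=save('side','s2.png')
p=proj('top',(570,-50,150)).astype(int); q=proj('side',(560,-60,150)).astype(int)
o=np.zeros((600,800,3),np.uint8)
o[:400,:400]=cv2.resize(t[p[1]-40:p[1]+40,p[0]-40:p[0]+40,::-1],(400,400),interpolation=2)
o[:400,400:]=cv2.resize(s[q[1]-40:q[1]+40,q[0]-40:q[0]+40,::-1],(400,400),interpolation=2)
cv2.imwrite('pics/ts.png',o); print(p,q)
E
```

```text
[584.45898874   8.66377869 305.84048953] [ 1.0536701   0.59869755 -1.45624725]
[239 188] [256 187]
```

View pics/ts.png

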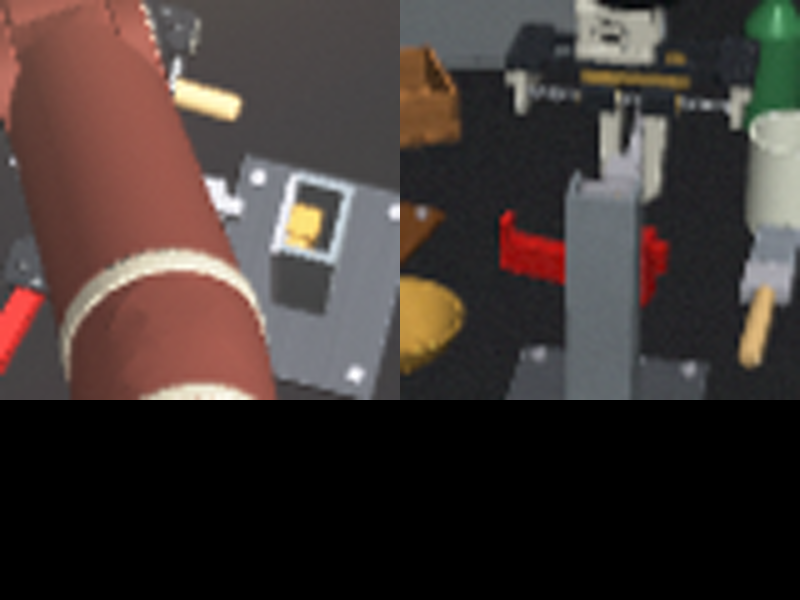

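Emit:
apply_moves([
  [[-4,-1,1],[0,0,0]],
  [[-4,0,1],[0,0,0]],
  [[-4,0,0],[0,0,0]],
  [[-4,0,0],[0,0,0]],
  [[-3,0,0],[0,0,0]],
])

```text
time_s: 9.15
eef_pos: [578.6, -10.2, 301.8]
eef_rot: [-2.457, -1.958, 0.0]
wrist_force: [-0.9, -0.1, -1.2]
gripper_width: 0.17
gripper_force: 35.0
```

Emit:
apply_moves([
  [[0,0,0],[0,0,0]],
  [[0,0,0],[0,0,0]],
  [[0,0,0],[0,0,0]],
  [[0,0,0],[0,0,0]],
])

```text
time_s: 9.65
eef_pos: [578.6, -9.7, 301.8]
eef_rot: [-2.456, -1.959, -0.0]
wrist_force: [0.3, 0.6, -1.9]
gripper_width: 0.17
gripper_force: 35.0
```

```bash
cat >> h.py <<'E'
def rel():
    s=arm.read_state(); yaw=np.radians(-102.9);u=np.array([np.cos(yaw),np.sin(yaw),0]);v=np.array([-u[1],u[0],0]);O=np.array([558.5,-99.7,0])
    p=s['eef_pos']-O; M=R.from_rotvec(s['eef_rot']).as_matrix()
    print('heel x %.1f y %.1f z %.1f'%(p@u+71,p@v,p[2]-190),'F(u,v,z)',np.round([s['wrist_force']@u,s['wrist_force']@v,s['wrist_force'][2]],1),'yaw',np.degrees(np.arctan2(M[1,0],M[0,0])).round(2),'toolz',M[:,2].round(4),'t',s['time_s'])
E
python3 -c "from h import *; rel()"
```

```text
heel x -21.2 y -0.5 z 111.8 F(u,v,z) [-0.6  0.1 -1.9] yaw 77.14 toolz [ 1.e-04  2.e-04 -1.e+00] t 9.65
```

Emit:
apply_moves([
  [[-1,0.5,-2],[0,0,0]],
  [[-2,0,0],[0,0,0]],
  [[-2,0,0],[0,0,0]],
  [[-1,0,0],[0,0,0]],
  [[0,0,0],[0,0,0]],
])

```text
time_s: 10.28
eef_pos: [577.7, -16.0, 303.7]
eef_rot: [-2.457, -1.958, 0.0]
wrist_force: [0.4, 0.9, -1.7]
gripper_width: 0.171
gripper_force: 35.0
```

Emit:
apply_moves([
  [[-1,0,0],[0,0,0]],
  [[-1,0,0],[0,0,0]],
  [[-1,0,0],[0,0,0]],
  [[0,0,0],[0,0,0]],
])

```text
time_s: 10.78
eef_pos: [577.1, -19.2, 304.0]
eef_rot: [2.456, 1.958, -0.001]
wrist_force: [-0.6, -0.0, -0.3]
gripper_width: 0.169
gripper_force: 35.0
```

Emit:
apply_moves([
  [[-1,0,0],[0,0,0]],
  [[-1,0,0],[0,0,0]],
  [[0,0,0],[0,0,0]],
])

```text
time_s: 11.15
eef_pos: [576.7, -21.1, 303.9]
eef_rot: [2.456, 1.958, -0.0]
wrist_force: [-0.4, 0.2, -0.2]
gripper_width: 0.17
gripper_force: 35.0
```

```bash
python3 -c "from h import *; rel()"
```

```text
heel x -9.6 y 0.2 z 113.9 F(u,v,z) [-0.1 -0.4 -0.2] yaw 77.1 toolz [ 2.e-04 -7.e-04 -1.e+00] t 11.15
```

Emit:
apply_moves([
  [[-1,0,0],[0,0,0]],
  [[-1,0,0],[0,0,0]],
  [[0,0,0],[0,0,0]],
])

```text
time_s: 11.52
eef_pos: [576.2, -22.7, 303.9]
eef_rot: [2.456, 1.958, 0.0]
wrist_force: [0.9, 0.5, 0.9]
gripper_width: 0.167
gripper_force: 35.0
```

Emit:
apply_moves([
  [[-1,0,0],[0,0,0]],
  [[-1,0,0],[0,0,0]],
  [[0,0,0],[0,0,0]],
])

```text
time_s: 11.9
eef_pos: [575.7, -24.7, 303.8]
eef_rot: [2.456, 1.958, -0.0]
wrist_force: [0.3, 1.1, 2.6]
gripper_width: 0.171
gripper_force: 35.0
```

Emit:
apply_moves([
  [[-1,0,0],[0,0,0]],
  [[-1,0,0],[0,0,0]],
  [[0,0,0],[0,0,0]],
])

```text
time_s: 12.28
eef_pos: [574.9, -26.9, 303.2]
eef_rot: [-2.456, -1.957, 0.002]
wrist_force: [-0.2, -0.5, -1.7]
gripper_width: 0.169
gripper_force: 35.0
```

```bash
python3 -c "from h import *; rel()"
```

```text
heel x -3.6 y -0.2 z 113.2 F(u,v,z) [ 0.5 -0.1 -1.7] yaw 77.09 toolz [-1.6e-03 -2.0e-04 -1.0e+00] t 12.275
```

Emit:
apply_moves([
  [[-1,0,0],[0,0,0]],
  [[-1,0,0],[0,0,0]],
  [[0,0,0],[0,0,0]],
])

```text
time_s: 12.65
eef_pos: [574.7, -28.5, 303.5]
eef_rot: [-2.456, -1.958, 0.0]
wrist_force: [-0.4, 0.1, -2.0]
gripper_width: 0.173
gripper_force: 35.0
```

Emit:
apply_moves([
  [[-1,0,0],[0,0,0]],
  [[0,0,0],[0,0,0]],
  [[0,0,0],[0,0,0]],
])

```text
time_s: 13.02
eef_pos: [574.7, -28.8, 303.9]
eef_rot: [-2.455, -1.959, -0.002]
wrist_force: [0.5, 2.1, -2.7]
gripper_width: 0.168
gripper_force: 35.0
```

```bash
python3 -c "from h import *; rel()"
```

```text
heel x -1.8 y -0.0 z 113.9 F(u,v,z) [-2.2 -0.  -2.7] yaw 77.16 toolz [ 5.0e-04  1.2e-03 -1.0e+00] t 13.025
```

Emit:
apply_moves([
  [[-1,0,0],[0,0,0]],
  [[0,0,0],[0,0,0]],
  [[0,0,0],[0,0,0]],
])

```text
time_s: 13.4
eef_pos: [574.6, -29.0, 303.9]
eef_rot: [-2.454, -1.959, -0.004]
wrist_force: [1.4, 4.7, -4.3]
gripper_width: 0.172
gripper_force: 35.0
```

```bash
python3 -c "from h import *; rel()"
```

```text
heel x -1.5 y -0.1 z 113.9 F(u,v,z) [-4.9  0.3 -4.3] yaw 77.19 toolz [ 0.0011  0.0025 -1.    ] t 13.4
```

Emit:
apply_moves([
  [[0.5,0,1],[0,0,0]],
  [[0,0,1],[0,0,0]],
  [[0,0,1],[0,0,0]],
  [[0,0,1],[0,0,0]],
  [[0,0,0],[0,0,0]],
])

```text
time_s: 14.02
eef_pos: [574.9, -29.0, 300.2]
eef_rot: [-2.456, -1.959, -0.004]
wrist_force: [1.7, 5.2, -0.9]
gripper_width: 0.168
gripper_force: 35.0
```

Emit:
apply_moves([
  [[0,0,1],[0,0,0]],
  [[0,0,1],[0,0,0]],
  [[0,0,0],[0,0,0]],
])

```text
time_s: 14.4
eef_pos: [575.0, -29.0, 298.7]
eef_rot: [2.456, 1.959, 0.004]
wrist_force: [0.7, 5.4, 1.1]
gripper_width: 0.169
gripper_force: 35.0
```

```bash
python3 -c "from h import *; rel()"
```

```text
heel x -1.6 y 0.3 z 108.7 F(u,v,z) [-5.4 -0.5  1.1] yaw 77.16 toolz [ 0.0022  0.0013 -1.    ] t 14.4
```

Emit:
apply_moves([
  [[0.7,0,0],[0,0,0]],
  [[0,0,1],[0,0,0]],
  [[0,0,0],[0,0,0]],
])

```text
time_s: 14.78
eef_pos: [575.0, -28.9, 297.3]
eef_rot: [2.456, 1.959, 0.003]
wrist_force: [0.7, 5.2, 3.3]
gripper_width: 0.166
gripper_force: 35.0
```

Emit:
apply_moves([
  [[0,0,1],[0,0,0]],
  [[0,0,0],[0,0,0]],
  [[0,0,0],[0,0,0]],
])

```text
time_s: 15.15
eef_pos: [575.1, -28.9, 296.2]
eef_rot: [2.456, 1.959, 0.003]
wrist_force: [1.4, 5.2, 2.2]
gripper_width: 0.168
gripper_force: 35.0
```

```bash
python3 -c "from h import *; rel()"
```

```text
heel x -1.7 y 0.3 z 106.2 F(u,v,z) [-5.4  0.2  2.2] yaw 77.15 toolz [ 1.7e-03  6.0e-04 -1.0e+00] t 15.15
```

Emit:
apply_moves([
  [[0.5,0,1],[0,0,0]],
  [[0,0,0],[0,0,0]],
  [[0,0,0],[0,0,0]],
])

```text
time_s: 15.52
eef_pos: [575.1, -28.7, 295.0]
eef_rot: [2.456, 1.958, 0.002]
wrist_force: [1.8, 4.7, 2.9]
gripper_width: 0.166
gripper_force: 35.0
```

Emit:
apply_moves([
  [[0,0,1],[0,0,0]],
  [[0,0,0],[0,0,0]],
  [[0,0,0],[0,0,0]],
])

```text
time_s: 15.9
eef_pos: [575.0, -28.7, 294.1]
eef_rot: [2.456, 1.958, 0.001]
wrist_force: [1.9, 5.0, 5.0]
gripper_width: 0.17
gripper_force: 35.0
```

```bash
python3 -c "from h import *; rel()"
```

```text
heel x -1.9 y 0.3 z 104.1 F(u,v,z) [-5.3  0.7  5. ] yaw 77.13 toolz [ 0.0011  0.     -1.    ] t 15.9
```

Emit:
apply_moves([
  [[0,0,1],[0,0,0]],
  [[0,0,0],[0,0,0]],
  [[0,0,0],[0,0,0]],
])

```text
time_s: 16.27
eef_pos: [575.1, -28.8, 293.5]
eef_rot: [2.456, 1.957, 0.002]
wrist_force: [1.6, 4.3, 5.9]
gripper_width: 0.168
gripper_force: 35.0
```

```bash
python3 -c "
from h import *
rel(); s=save('side','s3.png'); q=proj('side',(560,-60,150)).astype(int); t=save('top','t3.png');p=proj('top',(570,-50,150)).astype(int)
o=np.zeros((400,800,3),np.uint8); o[:,:400]=cv2.resize(s[q[1]-35:q[1]+25,q[0]-30:q[0]+30,::-1],(400,400),interpolation=2); o[:,400:]=cv2.resize(t[p[1]-30:p[1]+30,p[0]-10:p[0]+50,::-1],(400,400),interpolation=2); cv2.imwrite('pics/s3c.png',o)"
```

```text
heel x -1.8 y 0.3 z 103.5 F(u,v,z) [-4.6  0.6  5.9] yaw 77.11 toolz [ 1.4e-03 -2.0e-04 -1.0e+00] t 16.275
```

View pics/s3c.png

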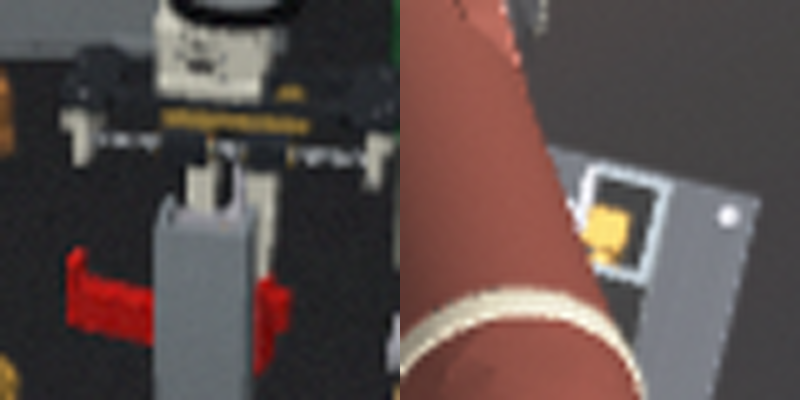

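Emit:
apply_moves([
  [[0,0,0],[0,0,0]],
  [[0,0,0],[0,0,0]],
  [[0,0,0],[0,0,0]],
  [[0,0,0],[0,0,0]],
  [[0,0,0],[0,0,0]],
], jaw=45)

```text
time_s: 17.0
eef_pos: [574.7, -28.9, 292.6]
eef_rot: [-2.456, -1.958, 0.001]
wrist_force: [-0.4, 0.7, -0.1]
gripper_width: 0.486
gripper_force: 0.0
```

```bash
python3 -c "from h import *; rel()"
```

```text
heel x -1.6 y -0.0 z 102.6 F(u,v,z) [-0.6 -0.5 -0.1] yaw 77.12 toolz [-5.e-04 -2.e-04 -1.e+00] t 17.0
```

Emit:
apply_moves([
  [[0,0,-10],[0,0,0]],
  [[0,0,-30],[0,0,0]],
  [[0,0,-30],[0,0,0]],
  [[0,0,-30],[0,0,0]],
])

```text
time_s: 17.5
eef_pos: [574.7, -28.7, 394.6]
eef_rot: [2.456, 1.958, 0.001]
wrist_force: [1.1, -0.0, 0.7]
gripper_width: 0.484
gripper_force: 0.0
```

Emit:
apply_moves([
  [[0,0,0],[0,0,0]],
  [[0,0,0],[0,0,0]],
  [[0,0,0],[0,0,0]],
], jaw=0)

```text
time_s: 17.88
eef_pos: [574.4, -28.9, 391.6]
eef_rot: [-2.455, -1.958, 0.003]
wrist_force: [-0.3, -0.1, -0.9]
gripper_width: 0.213
gripper_force: 0.0
```

```bash
python3 -c "
from h import *
rel(); i=camera_info('wrist'); s=save('side','s4.png'); q=proj('side',(560,-60,150)).astype(int); w=save('wrist','w5.png')
u=np.array([-.2233,-.9748,0]);O=np.array([558.5,-99.7,103.])
for n,P in dict(lip=O-136*u+[0,0,48],heeltop=O+[0,0,60],padfront=O-30*u+[0,0,60]).items(): print(n,proj('wrist',P,i).round(1))
o=np.zeros((400,800,3),np.uint8); o[:,:267]=cv2.resize(s[q[1]-35:q[1]+25,q[0]-20:q[0]+20,::-1],(267,400),interpolation=2); o[:,267:]=cv2.resize(w[:,:,::-1],(533,400)); cv2.imwrite('pics/s4c.png',o)"
```

```text
heel x -1.6 y -0.3 z 201.6 F(u,v,z) [ 0.2 -0.3 -0.9] yaw 77.13 toolz [-0.0026  0.     -1.    ] t 17.875
lip [260.4 128.6]
heeltop [260.3 296.3]
padfront [260.3 265.9]
```

View pics/s4c.png

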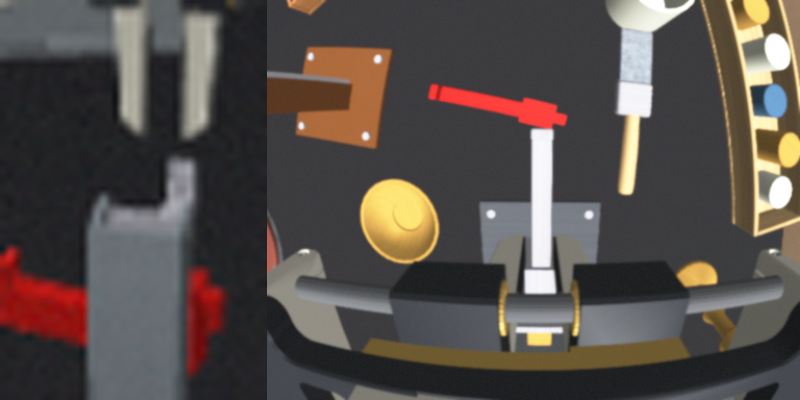

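Emit:
apply_moves([
  [[-19,0,0],[0,0,0]],
  [[-19,0,0],[0,0,0]],
  [[-18,0,0],[0,0,0]],
  [[0,0,0],[0,0,0]],
  [[0,0,0],[0,0,0]],
])

```text
time_s: 18.6
eef_pos: [562.3, -83.1, 392.9]
eef_rot: [-2.456, -1.958, -0.001]
wrist_force: [0.2, 0.9, -0.1]
gripper_width: 0.006
gripper_force: 0.0
```

Emit:
apply_moves([
  [[0,0,10],[0,0,0]],
  [[0,0,10],[0,0,0]],
  [[0,0,10],[0,0,0]],
  [[0,0,5],[0,0,0]],
  [[0,0,0],[0,0,0]],
])

```text
time_s: 19.23
eef_pos: [562.2, -83.3, 357.2]
eef_rot: [-2.456, -1.958, 0.001]
wrist_force: [-0.3, -0.8, 0.5]
gripper_width: 0.005
gripper_force: 0.0
```

Emit:
apply_moves([
  [[0,0,1],[0,0,0]],
  [[0,0,1],[0,0,0]],
  [[0,0,1],[0,0,0]],
  [[0,0,1],[0,0,0]],
  [[0,0,0],[0,0,0]],
])

```text
time_s: 19.85
eef_pos: [562.5, -83.3, 354.7]
eef_rot: [2.456, 1.958, 0.001]
wrist_force: [-0.9, -0.3, 4.9]
gripper_width: 0.009
gripper_force: 2.4
```

```bash
python3 -c "from h import *; rel()"
```

```text
heel x 54.1 y 0.2 z 164.7 F(u,v,z) [ 0.4 -0.8  4.9] yaw 77.12 toolz [ 1.3e-03 -3.0e-04 -1.0e+00] t 19.85
```

Emit:
apply_moves([
  [[0,0,1],[0,0,0]],
  [[0,0,1],[0,0,0]],
  [[0,0,1],[0,0,0]],
  [[0,0,0],[0,0,0]],
])

```text
time_s: 20.35
eef_pos: [562.9, -83.4, 352.5]
eef_rot: [2.454, 1.956, 0.003]
wrist_force: [-1.4, -0.1, 7.5]
gripper_width: 0.002
gripper_force: 3.9
```

Emit:
apply_moves([
  [[0,0,1],[0,0,0]],
  [[0,0,1],[0,0,0]],
  [[0,0,1],[0,0,0]],
  [[0,0,0],[0,0,0]],
])

```text
time_s: 20.85
eef_pos: [562.9, -83.7, 349.5]
eef_rot: [2.454, 1.956, 0.003]
wrist_force: [-1.1, -0.3, 7.6]
gripper_width: 0.005
gripper_force: 3.8
```

```bash
python3 -c "from h import *; rel()"
```

```text
heel x 54.4 y 0.7 z 159.5 F(u,v,z) [ 0.5 -1.   7.6] yaw 77.1 toolz [ 0.0034 -0.0013 -1.    ] t 20.85
```

Emit:
apply_moves([
  [[0,0,1],[0,0,0]],
  [[0,0,1],[0,0,0]],
  [[0,0,1],[0,0,0]],
  [[0,0,0],[0,0,0]],
])

```text
time_s: 21.35
eef_pos: [562.8, -83.8, 346.4]
eef_rot: [2.455, 1.956, 0.002]
wrist_force: [-0.9, -0.4, 7.2]
gripper_width: 0.005
gripper_force: 3.7
```

Emit:
apply_moves([
  [[0,0,1],[0,0,0]],
  [[0,0,1],[0,0,0]],
  [[0,0,0],[0,0,0]],
])

```text
time_s: 21.72
eef_pos: [562.8, -84.0, 344.3]
eef_rot: [2.455, 1.956, 0.002]
wrist_force: [-0.9, -1.3, 7.7]
gripper_width: 0.005
gripper_force: 3.6
```

Emit:
apply_moves([
  [[0,0,1],[0,0,0]],
  [[0,0,1],[0,0,0]],
  [[0,0,0],[0,0,0]],
])

```text
time_s: 22.1
eef_pos: [562.9, -83.8, 344.0]
eef_rot: [2.454, 1.955, 0.002]
wrist_force: [-3.2, -1.1, 16.2]
gripper_width: 0.007
gripper_force: 7.7
```

```bash
python3 -c "from h import *; rel()"
```

```text
heel x 54.6 y 0.7 z 154.0 F(u,v,z) [ 1.7 -2.9 16.2] yaw 77.09 toolz [ 0.0039 -0.0024 -1.    ] t 22.1
```

Emit:
apply_moves([
  [[0,0,0.5],[0,0,0]],
  [[0,0,0],[0,0,0]],
  [[0,0,0],[0,0,0]],
])

```text
time_s: 22.48
eef_pos: [562.9, -83.8, 344.0]
eef_rot: [2.453, 1.955, 0.003]
wrist_force: [-5.2, -1.5, 17.5]
gripper_width: 0.006
gripper_force: 8.7
```

Emit:
apply_moves([
  [[0,0,-5],[0,0,0]],
  [[0,0,-20],[0,0,0]],
  [[0,0,-40],[0,0,0]],
  [[0,0,-40],[0,0,0]],
  [[40,0,0],[0,0,0]],
])

```text
time_s: 23.1
eef_pos: [571.9, -47.5, 448.1]
eef_rot: [2.459, 1.945, 0.005]
wrist_force: [0.9, 0.4, -1.0]
gripper_width: 0.008
gripper_force: 0.0
```

Emit:
apply_moves([
  [[50,0,-20],[0,0,0]],
  [[50,0,0],[0,0,0]],
  [[50,0,0],[0,0,0]],
  [[0,0,0],[0,0,0]],
  [[0,0,0],[0,0,0]],
])

```text
time_s: 23.72
eef_pos: [604.7, 101.3, 464.5]
eef_rot: [2.456, 1.958, -0.003]
wrist_force: [0.8, -0.4, -0.1]
gripper_width: 0.003
gripper_force: 0.0
```

```bash
python3 -c "
from h import *
rel(); i=camera_info('wrist'); s=save('side','s5.png'); q=proj('side',(560,-60,150)).astype(int); w=save('wrist','w6.png'); t=save('top','t6.png'); p=proj('top',(570,-50,150)).astype(int)
o=np.zeros((600,800,3),np.uint8); o[:300,:200]=cv2.resize(s[q[1]-35:q[1]+25,q[0]-20:q[0]+20,::-1],(200,300),interpolation=2); o[:300,400:]=cv2.resize(w[:,:,::-1],(400,300))
o[300:,:400]=cv2.resize(t[p[1]-30:p[1]+30,p[0]-30:p[0]+50,::-1],(400,300),interpolation=2)
o[300:,400:]=cv2.resize(s[:,:,::-1],(400,300)); cv2.imwrite('pics/f.png',o)"
```

```text
heel x -135.2 y 0.2 z 274.5 F(u,v,z) [ 0.2  0.9 -0.1] yaw 77.11 toolz [-0.0012 -0.0013 -1.    ] t 23.725
```

View pics/f.png

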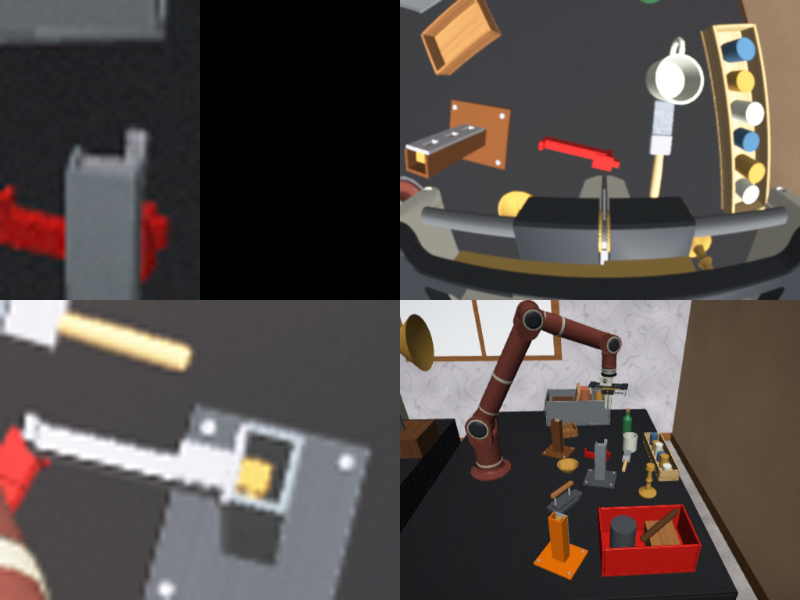

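```bash
python3 -c "
from h import *
q=proj('side',(560,-60,150)).astype(int); print('obs lip top',q[0]-20+137/5,q[1]-35+128/5)
u=np.array([-.2233,-.9748,0]);O=np.array([558.5,-98.,98.])
for t in(-.12,-.06,0,.06,.12): print(t,proj('side',O-136*u*np.cos(t)+[0,0,48+136*np.sin(t)]))
"
```

```text
obs lip top 263.4 177.6
-0.12 [261.96845848 180.01660107]
-0.06 [262.02930827 178.15155267]
0 [262.0732137  176.32873249]
0.06 [262.09992003 174.55356323]
0.12 [262.10920353 172.8314669 ]
```

```bash
python3 -c "
from h import *
print(order.hand_in())"
```

```text
the job is handed in; nothing more can be done
None
```

The bracket hangs in the upright's top slot, pressed down about 11 mm onto a hard stop and released, with the other goods left where they were. It looks level to within about 0.05 rad in the last pictures, and the job is handed in (no verdict came back).

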